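Restock the jar lane and put each container on its marked plate

ROBOT

A 7-joint arm with a two-finger parallel gripper is mounted at the origin on a cart in front of the work surface, level with it; the furniture and walls round the work are solid. World frame = base frame: x ahead of the robot, y to its left, z up, the work surface at z = 0. Lengths are in m, angles in rad, forces in N, time in s.
With the tool pointing down it reaches from about 0.35 to 0.9 m from the base axis. Payload 7.2 kg.
Tool frame: the origin (TCP) lies where the fingers leave the gripper's body, on its centre line; the fingertips stand 80 mm ahead of it and the grasp point (between the pads) lies ctrl.grip_point_offset ahead of it (ctrl.grip_point_offset is the distance from the TCP to the grasp point, in m); z points along the fingers, y is the line along which they close (so a half turn about z gives the same grasp; the last joint's range is limited). The gripper opens to 88 mm and grips with 3 to 60 N. Pads are 20 mm wide; open, the fingers measure 115 mm over their backs; the gripper's body (75 mm by 178 mm) begins 61 mm behind the grasp point.
Start: joints at [-1.36, 0.411, -0.013, 1.596, 0.006, 1.134, -0.082], TCP at [0.172, 0.601, 0.303] pointing down, gripper open.
Joint ranges: [-2.95, 2.95], [-0.29, 1.99], [-1.47, 1.44], [0.14, 2.54], [-1.03, 4.17], [0.13, 1.85], [-2.86, 2.86]. Speed limits (rad/s): [2.39, 2.39, 3.01, 3.01, 3.14, 3.14, 3.14].

INTERFACE

Orientations are given as a unit quaternion [w, x, y, z].
In Python, from bench import ctrl gives the robot as it stands. The module is installed in compiled form; this text tells all that it offers.
- The arm moves only by the shell command python3 -m handwheel 'ROWS'. ROWS is a JSON object of lists of equal length, an entry for each row: "translation": the shift along the tool's x, y, z each as a share of 0.05 m, from -1 to 1, a list of three; "turn": the turn, a rotation vector about the tool's x, y, z each as a share of 6 degrees, from -1 to 1, a list of three; "fingers": the opening, from 0 (shut) to 1 (fully open). A call has 1 to 20 rows; each row shifts and turns the commanded pose from where the row before left it, along the tool's axes as they then stand; what a row does not reach is not made up. A row lasts 1/10 s, in which the tool goes at most 50 mm and 8.59 degrees, less where a joint would pass 70% of its speed; a pose out of reach is approached as far as the arm can. A call with a number of a shift or a turn outside -1 to 1 is refused whole. A call with a gripper value outside its range is refused whole. The fingers move at their own pace and stop on an object; the grip force is fixed at half the most. Time passes only in rows, so rows that do not move let the fingers close. It gives the time, the measured TCP pose, the force, the opening and the grip force at its end, in the units of the state.
- ctrl.state(): the state, without advancing time (a new reading comes with each control period).
- ctrl.camera(name): name is "scene" or "top"; returns a dict with "color" (480x640x3 uint8, blue, green, red), "camera_matrix" (3x3 intrinsics, pixels), "extrinsics" (4x4, takes a point from world to camera coordinates). Camera axes: x right, y down, z forward; pixel columns grow to the right and rows downward; lengths in m; the calibration is good to about 2 mm. A picture is of the moment at which its call begins. There is no depth.
- ctrl.close_job(): hands the job in; it is judged then, once.
The state is a dict: "time_s": time; "joints": joint angles; "qvel": joint speeds; "joint_efforts": joint torques, N m; "ee_pos": TCP position; "tcp_rot": TCP orientation; "contact_force": force on the tool from outside, world axes, zero at the start; "moment": the same for the moment, N m; "width": finger opening in m; "finger_force": force on a finger pad.
Only numpy, scipy, OpenCV 4.12 (cv2) and the standard library are available. Lean on these libraries where they do the work, as an engineer would, in place of code of your own. Each camera call takes 0.05 s, during which the arm holds its last target. There are 200 camera calls.

TASK

Restock this bench: in the two-place stock tray first pull the older jar forward from the back place (by the tall end wall) to the empty front place nearer the robot, and only then put the new jar of the same kind on the back place behind it. Put the large jar, the small jar and the flat-sided bottle from the front row each on the middle of the plate whose dark marking has the shape and size of its base, the bottle turned to lie square over the oblong marking. Leave everything standing upright and let go, and do not disturb the plaster cast.

Things in the scene. Friction and masses are not known exactly. Their poses are not given: they have to be found in the camera images.
- lane: fixed low stock tray, 160 mm long (x), 80 wide (y), floor 4 mm thick; side rails and front lip 10 mm high, back wall 30 mm high, all 4 mm thick. Two dark 50 mm discs mark its places: front at x = -38 mm (lip end, nearer the robot), back at x = +38 mm (tall wall end), both y = 0. Origin: centre of the underside, on the bench; x points to the back, away from the robot within 0.25 rad
- plate_large: fixed grey plate, 84x84 mm, 4 mm thick, with a small screw in each corner, like the other two plates but for its dark marking: a disc 68 mm across in the middle. Origin at the centre of its underside, on the bench (the top is 4 mm higher); yaw within 0.25 rad
- plate_small: fixed grey plate, 84x84 mm, 4 mm thick, with a small screw in each corner, like the other two plates but for its dark marking: a disc 42 mm across in the middle. Origin at the centre of its underside, on the bench (the top is 4 mm higher); yaw within 0.25 rad
- plate_oblong: fixed grey plate, 84x84 mm, 4 mm thick, with a small screw in each corner, like the other two plates but for its dark marking: a rectangle 52 mm along the plate's x and 38 mm along its y in the middle. Origin at the centre of its underside, on the bench (the top is 4 mm higher); x points roughly away from the robot (within 0.25 rad)
- jar_old: older jar: white screw jar with a blue cap, round, 48 mm across, 62 mm high (straight body, lid from 51 mm up), about 0.1 kg; it is the one that stands in the back place of the tray at the start. Origin at the centre of its underside, z up
- jar_new: new jar: same kind and size as the older jar (white, blue cap, 48 mm across, 62 mm high, about 0.1 kg), standing loose on the bench in the front row at the start. Origin at the centre of its underside, z up
- jar_large: large jar: brown with a white cap, round, 64 mm across, 88 mm high (straight body to about 60 mm up, lid from 72 mm up; grip the upper half of the body), about 0.2 kg, in the front row at the start (the like fixed jars far off at the back right corner are not part of the job). Origin at the centre of its underside, z up
- jar_small: small jar: white with a red cap, round, 40 mm across, 57 mm high (straight body, lid from 46 mm up), about 0.08 kg, in the front row. Origin at the centre of its underside, z up
- flat_bottle: green flat-sided bottle, oblong base 34 mm along its x and 48 mm along its y, 115 mm high, straight sides up to about 80 mm, cap from 95 mm up, about 0.16 kg, in the front row; at the start its long side (y) points away from the robot within 0.5 rad, either way, to be gripped across the 34 mm. Origin at the centre of its underside, z up
- plaster_cast: white plaster jaw cast on a pale yellow base, 66x70 mm, 47 mm high, a bystander in the front row that is to be left alone. Origin at the centre of its underside

How it is judged:
On the way:
1. the older jar stands released on the front place of the tray while the new jar is not yet in the tray (x of jar_old in the frame of lane between -0.052 and -0.024 m and y of jar_old in the frame of lane between -0.014 and 0.014 m and z of jar_old in the frame of lane between 0 and 0.01 m and angle between jar_old's own z axis and vertical below 0.1 rad and linear speed of jar_old below 0.02 m/s and contact force between the fingers and jar_old below 0.1 N and horizontal distance between jar_new and lane above 0.1 m), for 0.2 s.
At the end, for the whole second after the job is handed in: Older jar on the front and new jar on the back place of the tray (within 14 mm each way); large jar, small jar and bottle on their matching plates within 12 mm of the middle, the bottle along its marking within 0.21 rad; all upright, down on tray or plate, released and at rest (x of jar_old in the frame of lane between -0.052 and -0.024 m and y of jar_old in the frame of lane between -0.014 and 0.014 m and z of jar_old in the frame of lane between 0 and 0.01 m and angle between each of jar_old, jar_new, jar_large, jar_small, flat_bottle's own z axis and vertical below 0.1 rad and linear speed of each of jar_old, jar_new, jar_large, jar_small, flat_bottle below 0.02 m/s and x of jar_new in the frame of lane between 0.024 and 0.052 m and y of jar_new in the frame of lane between -0.014 and 0.014 m and z of jar_new in the frame of lane between 0 and 0.01 m and horizontal distance between jar_large and plate_large below 0.012 m and z of jar_large in the frame of plate_large between 0 and 0.01 m and horizontal distance between jar_small and plate_small below 0.012 m and z of jar_small in the frame of plate_small between 0 and 0.01 m and horizontal distance between flat_bottle and plate_oblong below 0.012 m and z of flat_bottle in the frame of plate_oblong between 0 and 0.01 m and angle between the y axis of flat_bottle and the x axis of plate_oblong, either way round below 0.21 rad); the robot touches nothing.
It fails at once if the plaster cast is moved by more than 15 mm or tipped (distance of plaster_cast from where it was at the start of the episode above 0.015 m or angle between plaster_cast's own z axis and vertical above 0.2 rad).
It also fails if it takes over 141 s, if anything falls off the work surface, if the arm or the gripper's body presses on something with over 40 N, if the wrist force passes 120 N, or if a joint passes its speed limit or range.

## Working session

There is one attempt and no reset: what is moved stays moved. The work goes in short steps, Python scripts to look and compute and a shell command to move; the robot and the scene stay as the last step left them, time stands still between calls to the robot, and variables do not carry over. Pictures are saved under pics/ and viewed, at most 14 in all, crops included, and the job is handed in when it is done.

```bash
mkdir -p pics; python3 - <<'E'
from bench import ctrl
import cv2,pickle
s=ctrl.state(); print({k:s[k] for k in('time_s','ee_pos','tcp_rot','width')},ctrl.grip_point_offset)
for n in('top','scene'):
    c=ctrl.camera(n); cv2.imwrite(f'pics/{n}0.png',c['color']); pickle.dump(c,open(n+'0.pkl','wb')); print(c['camera_matrix'],c['extrinsics'])
E
```

```text
{'time_s': 0.0, 'ee_pos': array([0.17192974, 0.60047191, 0.30180711]), 'tcp_rot': array([-5.48731495e-05,  1.38942162e-01,  9.90300154e-01, -8.23086538e-04]), 'width': 0.08770798218594954} 0.0613
[[464.60227543   0.         323.53368477]
 [  0.         464.60227543 236.66308807]
 [  0.           0.           1.        ]] [[ 0.0270409  -0.9993047   0.0256693  -0.02812534]
 [-0.98515793 -0.03099483 -0.16882884  0.52146148]
 [ 0.16950707 -0.02072303 -0.98531107  0.80996537]
 [ 0.          0.          0.          1.        ]]
[[448.18316295   0.         326.3960809 ]
 [  0.         448.18316295 238.39220707]
 [  0.           0.           1.        ]] [[ 0.8064942  -0.59064684 -0.02652181 -0.44646409]
 [-0.29490241 -0.36298255 -0.88389832  0.20961566]
 [ 0.5124448   0.72068021 -0.4669265   0.63084607]
 [ 0.          0.          0.          1.        ]]
```

View pics/top0.png

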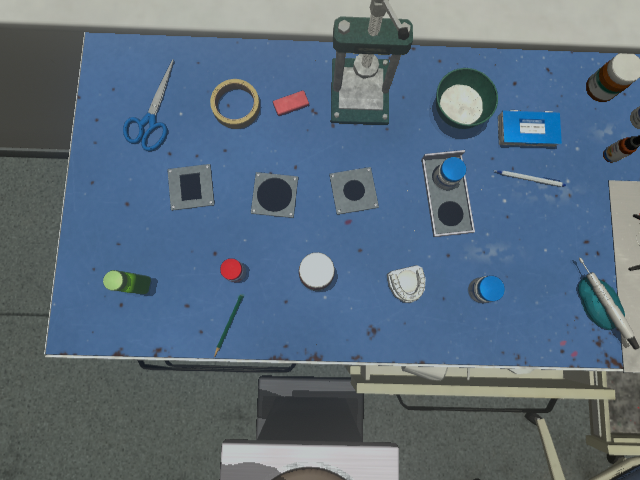

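View pics/scene0.png

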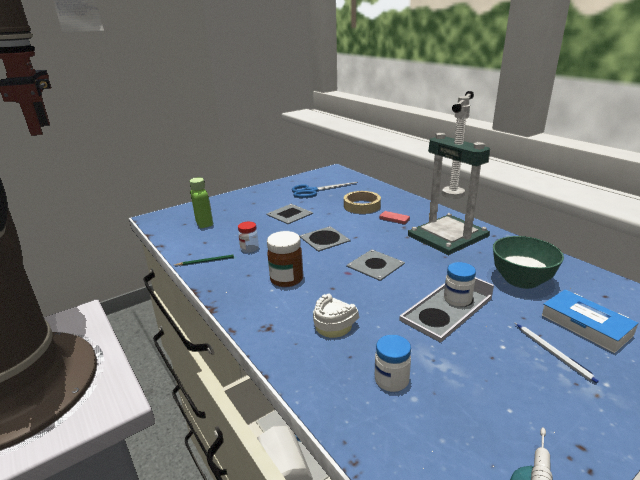

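```bash
cat > h.py <<'E'
import numpy as np,cv2
from scipy.spatial.transform import Rotation as R
def ray(c,u,v,z):
    K,E=np.array(c['camera_matrix']),np.array(c['extrinsics']); Rm,t=E[:3,:3],E[:3,3]
    o=-Rm.T@t; d=Rm.T@np.linalg.solve(K,[u,v,1]); return o+d*(z-o[2])/d[2]
def montage(img,cs,fn,n=66):
    ts=[]
    for (u,v) in cs:
        u0,v0=u-n//2,v-n//2; t=cv2.resize(img[v0:v0+n,u0:u0+n],(198,198),interpolation=cv2.INTER_CUBIC)
        for k in range(0,n,10): cv2.line(t,(k*198//n,0),(k*198//n,5),(255,255,255),1);cv2.line(t,(0,k*198//n),(5,k*198//n),(255,255,255),1)
        cv2.putText(t,f'{u0},{v0}',(8,190),0,.4,(255,255,255),1); ts.append(t)
    while len(ts)%4: ts.append(np.zeros_like(ts[0]))
    cv2.imwrite(fn,np.vstack([np.hstack(ts[i:i+4]) for i in range(0,len(ts),4)]))
def blob(mask,c,u,v,z,name,r=33):
    n,l,s,ce=cv2.connectedComponentsWithStats(mask.astype(np.uint8))
    k=[i for i in range(1,n) if s[i,4]>40 and np.hypot(*(ce[i]-[u,v]))<r]
    if not k: print(name,'none');return
    i=max(k,key=lambda i:s[i,4])
    ct=cv2.findContours((l==i).astype(np.uint8),0,2)[0][0]
    w=np.array([ray(c,*p[0],z)[:2] for p in ct]); 
    (cx,cy),(a,b),an=cv2.minAreaRect((w*1e3).astype(np.float32))
    print(name,'px',ce[i].round(1),'world',ray(c,*ce[i],z)[:2].round(4),'rect',np.round([cx,cy,a,b,an],1))
E
python3 - <<'E'
from h import *; import pickle
c=pickle.load(open('top0.pkl','rb')); im=c['color']; 
montage(im,[(190,187),(275,194),(354,190),(127,282),(231,269),(317,271),(488,289),(406,284),(449,168),(449,210)],'pics/m1.png')
g=cv2.cvtColor(im,cv2.COLOR_BGR2HSV); H,S,V=cv2.split(g)
dark=V<60
for n,u,v in(('obl',190,187),('large',275,194),('small',354,190),('lanefront',450,214)): blob(dark,c,u,v,.004,n,12)
gray=(S<60)&(V>80)
for n,u,v in(('Pobl',190,187),('Plarge',275,194),('Psmall',354,190)): blob(gray,c,u,v,.004,n,20)
blob((S>170)&(abs(H.astype(int)-105)<12)&(V>170),c,452,169,.062,'oldcap',15)
blob((S>170)&(abs(H.astype(int)-105)<12)&(V>170),c,490,288,.062,'newcap',15)
blob((S>150)&((H<8)|(H>172)),c,231,269,.057,'red',15)
blob((S<40)&(V>170),c,317,271,.088,'white',15)
blob((S>100)&(abs(H.astype(int)-45)<15),c,127,282,.115,'bottle',15)
for n,uv in(('laneLipR',(474,233)),('laneLipL',(434,236)),('laneBackL',(424,155)),('laneBackR',(463,152))): print(n,ray(c,*uv,.01 if 'Lip' in n else .03).round(4))
E
```

```text
obl px [190.4 186.8] world [0.6196 0.2486] rect [619.9 248.5  49.3  36.3   9. ]
large px [274.2 194.5] world [0.6096 0.0848] rect [609.8  84.3  62.4  64.4   2. ]
small px [353.7 190. ] world [ 0.6239 -0.0705] rect [624.  -70.2  36.5  37.6   1.9]
lanefront px [450.1 213.4] world [ 0.5831 -0.2604] rect [ 583.  -260.2   47.4   46.5   89.2]
Pobl px [190.3 186.9] world [0.6193 0.2487] rect [620.1 248.7  83.1  83.2   9.3]
Plarge px [274.  195.2] world [0.6081 0.0852] rect [610.1  84.9  83.3  83.9  85.8]
Psmall px [353.5 190.4] world [ 0.6232 -0.07  ] rect [623.9 -70.   83.5  83.   11.5]
oldcap px [453.8 168.2] world [ 0.656  -0.2516] rect [ 656.4 -252.    41.3   42.9   89. ]
newcap px [491.8 288. ] world [ 0.4356 -0.3153] rect [ 435.7 -315.7   41.7   41.9   44.7]
red px [230.5 268.6] world [0.457  0.1516] rect [456.4 151.6  36.   33.7   3.3]
white px [316.3 269.3] world [ 0.4572 -0.001 ] rect [457.4  -1.   57.4  56.2  46.5]
bottle px [129.6 282.7] world [0.4234 0.3047] rect [423.8 306.2  18.8  30.3  82.4]
laneLipR [ 0.5444 -0.3044  0.01  ]
laneLipL [ 0.536  -0.2265  0.01  ]
laneBackL [ 0.6915 -0.2038  0.03  ]
laneBackR [ 0.7004 -0.2803  0.03  ]
```

View pics/m1.png

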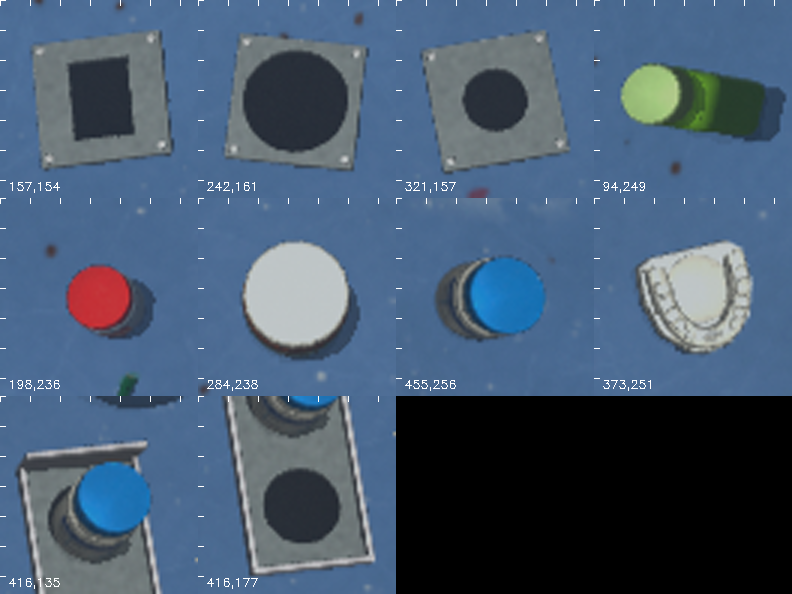

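```bash
cat >> h.py <<'E'
def plan(x,y,z,yaw,cur=None):
    """grasp point target, yaw of tool y axis from world y; prints total turn (x6deg) then shift (x0.05 m) in turned axes"""
    from bench import ctrl
    s=ctrl.state(); q=np.array(s['tcp_rot']); C=R.from_quat(q[[1,2,3,0]])
    G=R.from_euler('z',yaw)*R.from_matrix(np.diag([-1.,1,-1]))
    rv=(C.inv()*G).as_rotvec()/np.radians(6)
    p=np.array(s['ee_pos']); d=np.array([x,y,z+ctrl.grip_point_offset])-p
    print('t',round(s['time_s'],2),'gp',(p+C.apply([0,0,ctrl.grip_point_offset])).round(4),'w',round(s['width'],4),'F',round(float(s['finger_force'].max() if hasattr(s['finger_force'],'max') else s['finger_force']),1),'ext',np.round(s['contact_force'],1),'turn',rv.round(2),'shift',(G.inv().apply(d)/.05).round(3))
E
python3 - <<'E'
from h import *; import pickle
c=pickle.load(open('top0.pkl','rb')); s=pickle.load(open('scene0.pkl','rb'))
print('cap',ray(c,112.7,280.3,.115),'base edge',ray(c,150.7,276.3,0),ray(c,146.7,294.7,0))
def P(c,pts):
    E=c['extrinsics']; return cv2.projectPoints(np.array(pts,float),cv2.Rodrigues(E[:3,:3])[0],E[:3,3],c['camera_matrix'],None)[0][:,0]
def rect(x,y,yaw,a,b,z): 
    return [[x+np.cos(yaw)*i*a/2-np.sin(yaw)*j*b/2,y+np.sin(yaw)*i*a/2+np.cos(yaw)*j*b/2,z] for i,j in((-1,-1),(1,-1),(1,1),(-1,1))]
def circ(x,y,r,z): return [[x+r*np.cos(t),y+r*np.sin(t),z] for t in np.linspace(0,6.28,40)]
e=ray(c,150.7,276.3,0)-ray(c,146.7,294.7,0); by=np.arctan2(e[1],e[0]); cap=ray(c,112.7,280.3,.115); print('bottle dir',by)
L=.15
shapes=[rect(.6207,-.2547,L,.16,.08,.01),circ(.656,-.252,.024,.004),circ(.656,-.252,.022,.066),circ(.4362,-.316,.024,0),circ(.4362,-.316,.022,.062),
 circ(.457,.1515,.02,0),circ(.4572,-.001,.032,0),circ(.4572,-.001,.03,.088),rect(cap[0],cap[1],by,.048,.034,0),rect(cap[0],cap[1],by,.048,.034,.08)]
outs=[]
for cam in(s,c):
    im=cv2.resize(cam['color'],None,fx=4,fy=4,interpolation=cv2.INTER_CUBIC)
    for sh in shapes: cv2.polylines(im,[np.round(P(cam,sh)*4+2).astype(int)],True,(0,255,255),1)
    outs.append(im)
a=outs[0][165*4:240*4,180*4:255*4]; b=outs[0][255*4:400*4,360*4:500*4]; b=cv2.resize(b,(400,414)); 
d=outs[1][265*4:300*4,95*4:160*4]; f=outs[0][225*4:290*4,230*4:310*4]
o=np.zeros((600,800,3),np.uint8); o[:300,:300]=a; o[:414,400:]=b; o[300:440,:260]=d; f=cv2.resize(f,(180,146)); o[440:586,:180]=f
cv2.imwrite('pics/ov.png',o)
plan(.656,-.252,.2,.15)
E
```

```text
cap [0.42649819 0.33240908 0.115     ] base edge [0.44344095 0.31095686 0.        ] [0.40873761 0.31531325 0.        ]
bottle dir -0.12487911879169203
t 0.1 gp [0.1719 0.6005 0.2406] w 0.0878 F 0.0 ext [ 0.7  0.5 -0.9] turn [-0.01 -0.   -4.09] shift [ -7.025 -18.306   0.813]
```

View pics/ov.png

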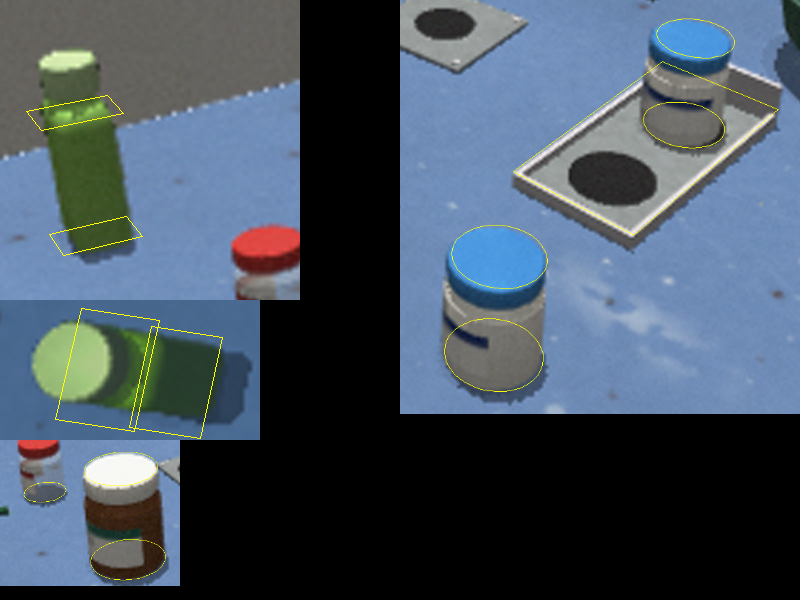

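```bash
python3 -m handwheel '{"translation":[[0,0,0],[0,0,0],[0,0,0],[0,0,0],[0,0,0],[-0.15,-0.4,0],[-0.3,-0.8,0],[-0.35,-0.9,0],[-0.35,-0.9,0],[-0.35,-0.9,0],[-0.35,-0.9,0],[-0.35,-0.9,0],[-0.35,-0.9,0],[-0.35,-0.9,0],[-0.35,-0.9,0],[-0.35,-0.9,0],[-0.35,-0.9,0],[-0.35,-0.9,0],[-0.3,-0.8,0],[-0.15,-0.4,0]],"turn":[[0,0,-0.8],[0,0,-0.8],[0,0,-0.8],[0,0,-0.8],[0,0,-0.9],[0,0,0],[0,0,0],[0,0,0],[0,0,0],[0,0,0],[0,0,0],[0,0,0],[0,0,0],[0,0,0],[0,0,0],[0,0,0],[0,0,0],[0,0,0],[0,0,0],[0,0,0]],"fingers":[1,1,1,1,1,1,1,1,1,1,1,1,1,1,1,1,1,1,1,1]}' ; python3 -c "
from h import *
plan(.656,-.252,.15,.15)"
```

```text
time_s: 2.1
ee_pos: [0.5001, 0.0245, 0.3026]
tcp_rot: [0.0, -0.073, 0.997, -0.001]
contact_force: [0.1, 0.2, 0.1]
width: 0.0876
finger_force: 0.0
t 2.1 gp [0.5001 0.0244 0.2413] w 0.0876 F 0.0 ext [0.1 0.2 0.1] turn [-0.01  0.   -0.03] shift [-2.257 -5.934  1.826]
```

```bash
python3 -m handwheel '{"translation":[[-0.1,-0.3,0.1],[-0.25,-0.65,0.2],[-0.25,-0.65,0.2],[-0.25,-0.65,0.2],[-0.25,-0.65,0.2],[-0.25,-0.65,0.2],[-0.25,-0.65,0.2],[-0.25,-0.65,0.2],[-0.25,-0.65,0.2],[-0.15,-0.43,0.12],[0,0,0],[0,0,0]],"turn":[[0,0,0],[0,0,0],[0,0,0],[0,0,0],[0,0,0],[0,0,0],[0,0,0],[0,0,0],[0,0,0],[0,0,0],[0,0,0],[0,0,0]],"fingers":[1,1,1,1,1,1,1,1,1,1,1,1]}' ; python3 -c "
from h import *
plan(.656,-.252,.036,.15)"
```

```text
time_s: 3.3
ee_pos: [0.6543, -0.2478, 0.2107]
tcp_rot: [-0.001, -0.075, 0.997, 0.0]
contact_force: [-0.5, 0.4, -0.1]
width: 0.0879
finger_force: 0.0
t 3.3 gp [ 0.6542 -0.2478  0.1494] w 0.0879 F 0.0 ext [-0.5  0.4 -0.1] turn [ 0.01 -0.01 -0.  ] shift [-0.021 -0.088  2.268]
```

```bash
python3 -m handwheel '{"translation":[[-0.02,-0.09,0.3],[0,0,0.4],[0,0,0.4],[0,0,0.4],[0,0,0.4],[0,0,0.25],[0,0,0.12],[0,0,0],[0,0,0],[0,0,0],[0,0,0],[0,0,0],[0,0,0],[0,0,0],[0,0,0],[0,0,-0.1],[0,0,-0.2],[0,0,-0.3],[0,0,0],[0,0,0]],"turn":[[0,0,0],[0,0,0],[0,0,0],[0,0,0],[0,0,0],[0,0,0],[0,0,0],[0,0,0],[0,0,0],[0,0,0],[0,0,0],[0,0,0],[0,0,0],[0,0,0],[0,0,0],[0,0,0],[0,0,0],[0,0,0],[0,0,0],[0,0,0]],"fingers":[1,1,1,1,1,1,1,1,0,0,0,0,0,0,0,0,0,0,0,0]}' ; python3 -c "
from h import *
plan(.5818,-.260,.067,.15)"
```

```text
time_s: 5.3
ee_pos: [0.6568, -0.2523, 0.1292]
tcp_rot: [0.001, -0.075, 0.997, -0.0]
contact_force: [-0.3, 0.2, -0.9]
width: 0.0468
finger_force: 30.0
t 5.3 gp [ 0.6569 -0.2523  0.0679] w 0.0468 F 30.0 ext [-0.3  0.2 -0.9] turn [-0.01  0.01  0.01] shift [1.507 0.072 0.017]
```

```bash
python3 -m handwheel '{"translation":[[0.1,0,0],[0.25,0.02,0],[0.35,0.02,0],[0.35,0.02,0],[0.3,0.02,0],[0.15,0,0],[0,0,0],[0,0,0],[0,0,0.2],[0,0,0.2],[0,0,0.1],[0,0,0.06],[0,0,0.04],[0,0,0],[0,0,0]],"turn":[[0,0,0],[0,0,0],[0,0,0],[0,0,0],[0,0,0],[0,0,0],[0,0,0],[0,0,0],[0,0,0],[0,0,0],[0,0,0],[0,0,0],[0,0,0],[0,0,0],[0,0,0]],"fingers":[0,0,0,0,0,0,0,0,0,0,0,0,0,0,0]}' ; python3 -c "
from h import *
plan(.5818,-.260,.036,.15)"
```

```text
time_s: 6.8
ee_pos: [0.5817, -0.2594, 0.0983]
tcp_rot: [0.0, -0.075, 0.997, 0.0]
contact_force: [-2.0, 0.8, 2.4]
width: 0.0471
finger_force: 30.0
t 6.8 gp [ 0.5817 -0.2594  0.037 ] w 0.0471 F 30.0 ext [-2.   0.8  2.4] turn [0.   0.   0.01] shift [ 0.    -0.012  0.021]
```

Contact felt; release, rise, and look.

```bash
python3 -m handwheel '{"translation":[[0,0,0],[0,0,0],[0,0,0],[0,0,0],[0,0,0],[0,0,-0.2],[0,0,-0.4],[0,0,-0.6],[0,0,-0.6],[0,0,-0.6],[0.3,0.4,0],[0.5,-0.5,0],[0.5,-0.5,0],[0.5,-0.5,0],[0.5,-0.5,0],[0,0,0],[0,0,0]],"turn":[[0,0,0],[0,0,0],[0,0,0],[0,0,0],[0,0,0],[0,0,0],[0,0,0],[0,0,0],[0,0,0],[0,0,0],[0,0,0],[0,0,0],[0,0,0],[0,0,0],[0,0,0],[0,0,0],[0,0,0]],"fingers":[1,1,1,1,1,1,1,1,1,1,1,1,1,1,1,1,1]}' ; python3 - <<'E'
from h import *
from bench import ctrl
plan(.4362,-.316,.15,0)
c=ctrl.camera('scene'); cv2.imwrite('pics/s1.png',c['color'])
E
```

```text
time_s: 8.5
ee_pos: [0.4795, -0.3566, 0.2189]
tcp_rot: [0.0, -0.074, 0.997, -0.0]
contact_force: [0.3, 0.3, 0.7]
width: 0.0877
finger_force: 0.0
t 8.5 gp [ 0.4795 -0.3566  0.1576] w 0.0877 F 0.0 ext [0.3 0.3 0.7] turn [-0.    0.01  1.42] shift [0.865 0.812 0.152]
```

View pics/s1.png

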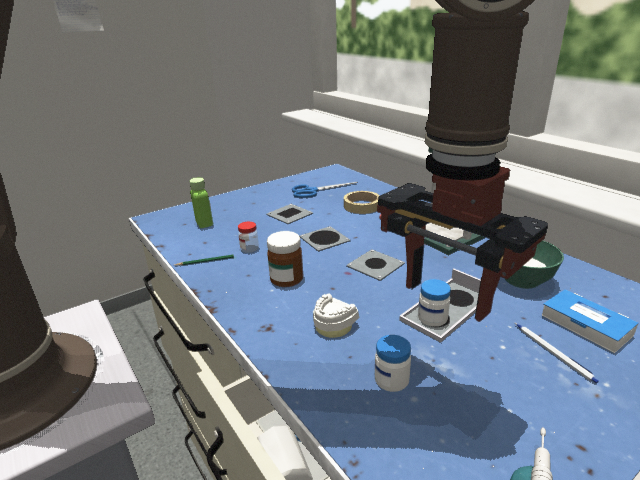

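```bash
python3 -c "
from h import *
plan(.4362,-.316,.036,.15)
plan(.4362,-.316,.15,.15)"
```

```text
t 8.55 gp [ 0.4804 -0.3554  0.1574] w 0.088 F 0.0 ext [ 0.6  0.6 -0.5] turn [0.   0.01 0.  ] shift [0.755 0.912 2.427]
t 8.55 gp [ 0.4804 -0.3554  0.1574] w 0.088 F 0.0 ext [ 0.6  0.6 -0.5] turn [0.   0.01 0.  ] shift [0.755 0.912 0.147]
```

```bash
python3 -m handwheel '{"translation":[[0.2,0.3,0],[0.35,0.4,0],[0.2,0.21,0],[0,0,0.2],[0,0,0.45],[0,0,0.5],[0,0,0.5],[0,0,0.45],[0,0,0.25],[0,0,0.11],[0,0,0],[0,0,0],[0,0,0],[0,0,0],[0,0,0],[0,0,0],[0,0,0],[0,0,-0.2],[0,0,-0.4],[0,0,-0.6]],"turn":[[0,0,0],[0,0,0],[0,0,0],[0,0,0],[0,0,0],[0,0,0],[0,0,0],[0,0,0],[0,0,0],[0,0,0],[0,0,0],[0,0,0],[0,0,0],[0,0,0],[0,0,0],[0,0,0],[0,0,0],[0,0,0],[0,0,0],[0,0,0]],"fingers":[1,1,1,1,1,1,1,1,1,1,1,0,0,0,0,0,0,0,0,0]}' ; python3 -c "
from h import *
plan(.6582,-.2487,.15,.15)"
```

```text
time_s: 10.55
ee_pos: [0.4353, -0.3159, 0.1551]
tcp_rot: [-0.001, -0.075, 0.997, 0.001]
contact_force: [-0.6, -0.7, -0.6]
width: 0.0471
finger_force: 30.0
t 10.55 gp [ 0.4351 -0.3159  0.0938] w 0.0471 F 30.0 ext [-0.6 -0.7 -0.6] turn [ 0.02 -0.02  0.  ] shift [-4.61   0.663 -1.124]
```

```bash
python3 -m handwheel '{"translation":[[0,0,-0.6],[-0.2,0,-0.5],[-0.4,0.06,0],[-0.6,0.1,0],[-0.6,0.1,0],[-0.6,0.1,0],[-0.6,0.1,0],[-0.6,0.1,0],[-0.5,0.06,0],[-0.35,0.04,0],[-0.15,0,0],[0,0,0],[0,0,0]],"turn":[[0,0,0],[0,0,0],[0,0,0],[0,0,0],[0,0,0],[0,0,0],[0,0,0],[0,0,0],[0,0,0],[0,0,0],[0,0,0],[0,0,0],[0,0,0]],"fingers":[0,0,0,0,0,0,0,0,0,0,0,0,0]}' ; python3 -c "
from h import *
plan(.6582,-.2487,.038,.15)"
```

```text
time_s: 11.85
ee_pos: [0.6575, -0.25, 0.2102]
tcp_rot: [-0.0, -0.075, 0.997, -0.0]
contact_force: [-0.7, -0.9, -0.9]
width: 0.0469
finger_force: 30.0
t 11.85 gp [ 0.6575 -0.2501  0.1489] w 0.0469 F 30.0 ext [-0.7 -0.9 -0.9] turn [-0.   -0.01 -0.  ] shift [-0.017  0.025  2.219]
```

```bash
python3 -m handwheel '{"translation":[[-0.02,0.03,0.2],[0,0,0.4],[0,0,0.5],[0,0,0.5],[0,0,0.3],[0,0,0.15],[0,0,0.1],[0,0,0.05],[0,0,0.03],[0,0,0]],"turn":[[0,0,0],[0,0,0],[0,0,0],[0,0,0],[0,0,0],[0,0,0],[0,0,0],[0,0,0],[0,0,0],[0,0,0]],"fingers":[0,0,0,0,0,0,0,0,0,0]}' ; python3 -c "
from h import *
plan(.6582,-.2487,.038,.15)"
```

```text
time_s: 12.85
ee_pos: [0.6597, -0.2478, 0.0995]
tcp_rot: [0.001, -0.075, 0.997, -0.0]
contact_force: [0.1, 0.1, -1.4]
width: 0.0471
finger_force: 30.0
t 12.85 gp [ 0.6598 -0.2478  0.0382] w 0.0471 F 30.0 ext [ 0.1  0.1 -1.4] turn [-0.01  0.01  0.01] shift [ 0.033 -0.013  0.005]
```

```bash
python3 -m handwheel '{"translation":[[0,0,0.02],[0,0,0],[0,0,0],[0,0,0],[0,0,0],[0,0,0],[0,0,0],[0,0,-0.2],[0,0,-0.4],[0,0,-0.6],[0,0,-0.6],[0,0,-0.6],[0,0,-0.3],[0.2,0.3,0],[0.3,0.6,0],[0.3,0.6,0],[0.3,0.6,0],[0.3,0.6,0],[0.2,0.4,0],[0,0,0]],"turn":[[0,0,0],[0,0,0],[0,0,0],[0,0,0],[0,0,0],[0,0,0],[0,0,0],[0,0,0],[0,0,0],[0,0,0],[0,0,0],[0,0,0],[0,0,0],[0,0,0.2],[0,0,0.2],[0,0,0.2],[0,0,0.2],[0,0,0.2],[0,0,0.2],[0,0,0.2]],"fingers":[0,0,1,1,1,1,1,1,1,1,1,1,1,1,1,1,1,1,1,1]}' ; python3 - <<'E'
from h import *
from bench import ctrl
plan(.4572,-.001,.16,0)
c=ctrl.camera('top'); cv2.imwrite('pics/t2.png',c['color']);
import pickle; pickle.dump(c,open('t2.pkl','wb'))
E
```

```text
time_s: 14.85
ee_pos: [0.5637, -0.0979, 0.2325]
tcp_rot: [-0.001, -0.003, 1.0, 0.001]
contact_force: [0.1, 0.1, -0.1]
width: 0.0876
finger_force: 0.0
t 14.85 gp [ 0.5636 -0.0978  0.1712] w 0.0876 F 0.0 ext [ 0.1  0.1 -0.1] turn [ 0.02 -0.01  0.07] shift [2.129 1.939 0.224]
```

View pics/t2.png

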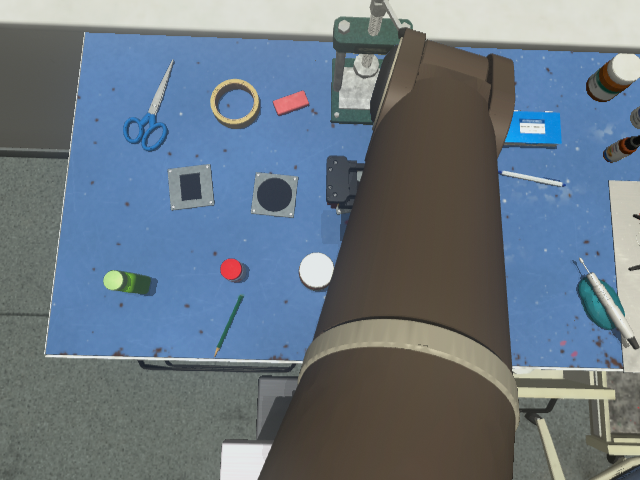

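```bash
python3 -m handwheel '{"translation":[[0.2,0.2,0],[0.4,0.35,0],[0.5,0.45,0],[0.5,0.45,0.1],[0.38,0.35,0.12],[0.15,0.14,0],[0,0,0],[0,0,0]],"turn":[[0,0,0.07],[0,0,0],[0,0,0],[0,0,0],[0,0,0],[0,0,0],[0,0,0],[0,0,0]],"fingers":[1,1,1,1,1,1,1,1]}' ; python3 -c "
from h import *
plan(.4572,-.001,.046,0)"
```

```text
time_s: 15.7
ee_pos: [0.4596, -0.0048, 0.2222]
tcp_rot: [0.001, 0.002, 1.0, -0.0]
contact_force: [0.7, 0.6, 0.8]
width: 0.0883
finger_force: 0.0
t 15.7 gp [ 0.4597 -0.0048  0.1609] w 0.0883 F 0.0 ext [0.7 0.6 0.8] turn [-0.    0.02 -0.04] shift [0.049 0.076 2.297]
```

```bash
python3 -m handwheel '{"translation":[[0.05,0.06,0.2],[0,0,0.4],[0,0,0.5],[0,0,0.5],[0,0,0.4],[0,0,0.2],[0,0,0.1],[0,0,0],[0,0,0],[0,0,0],[0,0,0],[0,0,0],[0,0,0],[0,0,0],[0,0,-0.2],[0,0,-0.4],[0,0,-0.6],[0,0,0],[0,0,0]],"turn":[[0,0,0],[0,0,0],[0,0,0],[0,0,0],[0,0,0],[0,0,0],[0,0,0],[0,0,0],[0,0,0],[0,0,0],[0,0,0],[0,0,0],[0,0,0],[0,0,0],[0,0,0],[0,0,0],[0,0,0],[0,0,0],[0,0,0]],"fingers":[1,1,1,1,1,1,1,1,0,0,0,0,0,0,0,0,0,0,0]}' ; python3 -c "
from h import *
plan(.6098,.0848,.106,0)"
```

```text
time_s: 17.6
ee_pos: [0.4562, -0.0007, 0.1671]
tcp_rot: [0.001, 0.001, 1.0, 0.0]
contact_force: [-1.1, -0.7, -2.5]
width: 0.0629
finger_force: 30.0
t 17.6 gp [ 0.4562 -0.0007  0.1058] w 0.0629 F 30.0 ext [-1.1 -0.7 -2.5] turn [ 0.01  0.01 -0.03] shift [-3.073e+00  1.710e+00 -3.000e-03]
```

```bash
python3 -m handwheel '{"translation":[[-0.17,0.11,0],[-0.4,0.2,0],[-0.5,0.3,0],[-0.5,0.3,0],[-0.5,0.3,0],[-0.5,0.25,0],[-0.35,0.17,0],[-0.15,0.08,0],[0,0,0],[0,0,0]],"turn":[[0,0,0],[0,0,0],[0,0,0],[0,0,0],[0,0,0],[0,0,0],[0,0,0],[0,0,0],[0,0,0],[0,0,0]],"fingers":[0,0,0,0,0,0,0,0,0,0]}' ; python3 -c "
from h import *
plan(.6098,.0848,.050,0)"
```

```text
time_s: 18.6
ee_pos: [0.6089, 0.0835, 0.1657]
tcp_rot: [-0.001, 0.002, 1.0, -0.0]
contact_force: [-0.6, -0.4, -2.5]
width: 0.0628
finger_force: 30.0
t 18.6 gp [0.6088 0.0834 0.1044] w 0.0628 F 30.0 ext [-0.6 -0.4 -2.5] turn [-0.01 -0.02 -0.04] shift [-0.018  0.027  1.088]
```

```bash
python3 -m handwheel '{"translation":[[-0.02,0.03,0.2],[0,0,0.3],[0,0,0.3],[0,0,0.15],[0,0,0.1],[0,0,0.05],[0,0,0.02],[0,0,0]],"turn":[[0,0,0],[0,0,0],[0,0,0],[0,0,0],[0,0,0],[0,0,0],[0,0,0],[0,0,0]],"fingers":[0,0,0,0,0,0,0,0]}' ; python3 -c "
from h import *
plan(.457,.1515,.15,0)"
```

```text
time_s: 19.4
ee_pos: [0.6108, 0.0853, 0.1113]
tcp_rot: [-0.0, 0.002, 1.0, 0.0]
contact_force: [-3.1, -1.1, 3.8]
width: 0.0632
finger_force: 30.0
t 19.4 gp [0.6108 0.0853 0.05  ] w 0.0632 F 30.0 ext [-3.1 -1.1  3.8] turn [ 0.   -0.   -0.03] shift [ 3.076  1.324 -1.999]
```

Contact. Release, rise 2.2, then go above the small jar.

```bash
python3 -m handwheel '{"translation":[[0,0,0],[0,0,0],[0,0,0],[0,0,0],[0,0,-0.2],[0,0,-0.4],[0,0,-0.6],[0,0,-0.6],[0,0,-0.2],[0.2,0.1,0],[0.4,0.2,0],[0.6,0.25,0],[0.6,0.25,0],[0.6,0.25,0],[0.4,0.17,0],[0.25,0.1,0],[0,0,0],[0,0,0]],"turn":[[0,0,0],[0,0,0],[0,0,0],[0,0,0],[0,0,0],[0,0,0],[0,0,0],[0,0,0],[0,0,0],[0,0,0],[0,0,0],[0,0,0],[0,0,0],[0,0,0],[0,0,0],[0,0,0],[0,0,0],[0,0,0]],"fingers":[1,1,1,1,1,1,1,1,1,1,1,1,1,1,1,1,1,1]}' ; python3 -c "
from h import *
plan(.457,.1515,.032,0)"
```

```text
time_s: 21.2
ee_pos: [0.4589, 0.1519, 0.2105]
tcp_rot: [0.0, 0.002, 1.0, -0.0]
contact_force: [-0.2, -0.3, 0.6]
width: 0.0879
finger_force: 0.0
t 21.2 gp [0.4589 0.1519 0.1492] w 0.0879 F 0.0 ext [-0.2 -0.3  0.6] turn [-0.    0.   -0.03] shift [ 0.038 -0.008  2.343]
```

```bash
python3 -m handwheel '{"translation":[[0.04,-0.01,0.2],[0,0,0.4],[0,0,0.5],[0,0,0.5],[0,0,0.44],[0,0,0.2],[0,0,0.1],[0,0,0],[0,0,0],[0,0,0],[0,0,0],[0,0,0],[0,0,0],[0,0,0],[0,0,-0.2],[0,0,-0.5],[0,0,-0.6],[0,0,-0.6],[0,0,-0.4],[0,0,0]],"turn":[[0,0,0],[0,0,0],[0,0,0],[0,0,0],[0,0,0],[0,0,0],[0,0,0],[0,0,0],[0,0,0],[0,0,0],[0,0,0],[0,0,0],[0,0,0],[0,0,0],[0,0,0],[0,0,0],[0,0,0],[0,0,0],[0,0,0],[0,0,0]],"fingers":[1,1,1,1,1,1,1,1,0,0,0,0,0,0,0,0,0,0,0,0]}' ; python3 -c "
from h import *
plan(.6239,-.0703,.147,0)"
```

```text
time_s: 23.2
ee_pos: [0.4578, 0.1519, 0.2116]
tcp_rot: [0.002, 0.002, 1.0, 0.001]
contact_force: [-0.2, -0.3, -1.0]
width: 0.0388
finger_force: 30.0
t 23.2 gp [0.458  0.152  0.1503] w 0.0388 F 30.0 ext [-0.2 -0.3 -1. ] turn [ 0.03  0.04 -0.03] shift [-3.323 -4.443  0.067]
```

```bash
python3 -m handwheel '{"translation":[[-0.16,-0.22,0],[-0.32,-0.42,0],[-0.45,-0.6,0],[-0.45,-0.6,0],[-0.45,-0.6,0],[-0.45,-0.6,0],[-0.45,-0.6,0],[-0.32,-0.45,0],[-0.2,-0.25,0],[-0.07,-0.1,0],[0,0,0],[0,0,0]],"turn":[[0,0,0],[0,0,0],[0,0,0],[0,0,0],[0,0,0],[0,0,0],[0,0,0],[0,0,0],[0,0,0],[0,0,0],[0,0,0],[0,0,0]],"fingers":[0,0,0,0,0,0,0,0,0,0,0,0]}' ; python3 -c "
from h import *
plan(.6239,-.0703,.037,0)"
```

```text
time_s: 24.4
ee_pos: [0.6212, -0.0695, 0.2083]
tcp_rot: [-0.0, 0.001, 1.0, 0.0]
contact_force: [-0.2, 0.3, -0.5]
width: 0.039
finger_force: 30.0
t 24.4 gp [ 0.6212 -0.0695  0.147 ] w 0.039 F 30.0 ext [-0.2  0.3 -0.5] turn [ 0.01 -0.01 -0.02] shift [-0.053 -0.015  2.2  ]
```

```bash
python3 -m handwheel '{"translation":[[-0.05,0,0.2],[0,0,0.4],[0,0,0.5],[0,0,0.5],[0,0,0.3],[0,0,0.15],[0,0,0.08],[0,0,0.05],[0,0,0.02],[0,0,0]],"turn":[[0,0,0],[0,0,0],[0,0,0],[0,0,0],[0,0,0],[0,0,0],[0,0,0],[0,0,0],[0,0,0],[0,0,0]],"fingers":[0,0,0,0,0,0,0,0,0,0]}' ; python3 -c "
from h import *
plan(.6239,-.0703,.037,0)"
```

```text
time_s: 25.4
ee_pos: [0.6245, -0.0709, 0.1011]
tcp_rot: [0.0, 0.002, 1.0, 0.001]
contact_force: [-6.4, 1.5, 13.3]
width: 0.0392
finger_force: 30.0
t 25.4 gp [ 0.6246 -0.0708  0.0398] w 0.0392 F 30.0 ext [-6.4  1.5 13.3] turn [ 0.01  0.01 -0.03] shift [0.013 0.011 0.055]
```

```bash
python3 -m handwheel '{"translation":[[0,0,-0.04],[0,0,0],[0,0,0],[0,0,0],[0,0,0],[0,0,-0.2],[0,0,-0.5],[0,0,-0.7],[0,0,-0.7],[0,0,-0.4],[0.3,0.3,0],[0.5,0.6,0],[0.5,0.6,0],[0.5,0.6,0],[0.5,0.6,0],[0.5,0.6,0],[0.5,0.6,0],[0.3,0.4,0],[0,0.1,0],[0,0,0]],"turn":[[0,0,0],[0,0,0],[0,0,0],[0,0,0],[0,0,0],[0,0,0],[0,0,0],[0,0,0],[0,0,0],[0,0,0],[0,0,0],[0,0,0],[0,0,0],[0,0,0],[0,0,0],[0,0,0],[0,0,0],[0,0,0],[0,0,0],[0,0,0]],"fingers":[0,1,1,1,1,1,1,1,1,1,1,1,1,1,1,1,1,1,1,1]}' ; python3 - <<'E'
from h import *
from bench import ctrl
import pickle
plan(.4265,.325,.2,0)
c=ctrl.camera('top');s=ctrl.camera('scene')
pickle.dump((c,s),open('t3.pkl','wb'))
im=np.vstack([c['color'][60:300,120:520]]); im=cv2.resize(im,(500,300))
z=np.zeros((600,800,3),np.uint8); z[:300,:500]=im
z[:300,500:]=cv2.resize(s['color'][150:310,180:340],(300,300)); 
z[300:,:400]=cv2.resize(s['color'][165:240,170:270],(400,300),interpolation=2)
z[300:,400:]=cv2.resize(c['color'][260:305,95:155],(400,300),interpolation=2)
cv2.imwrite('pics/t3.png',z)
E
```

```text
time_s: 27.4
ee_pos: [0.4454, 0.1502, 0.2263]
tcp_rot: [0.001, 0.001, 1.0, 0.0]
contact_force: [0.1, -0.6, 0.3]
width: 0.0881
finger_force: 0.0
t 27.4 gp [0.4455 0.1502 0.165 ] w 0.0881 F 0.0 ext [ 0.1 -0.6  0.3] turn [ 0.01  0.01 -0.02] shift [ 0.379  3.497 -0.7  ]
```

View pics/t3.png

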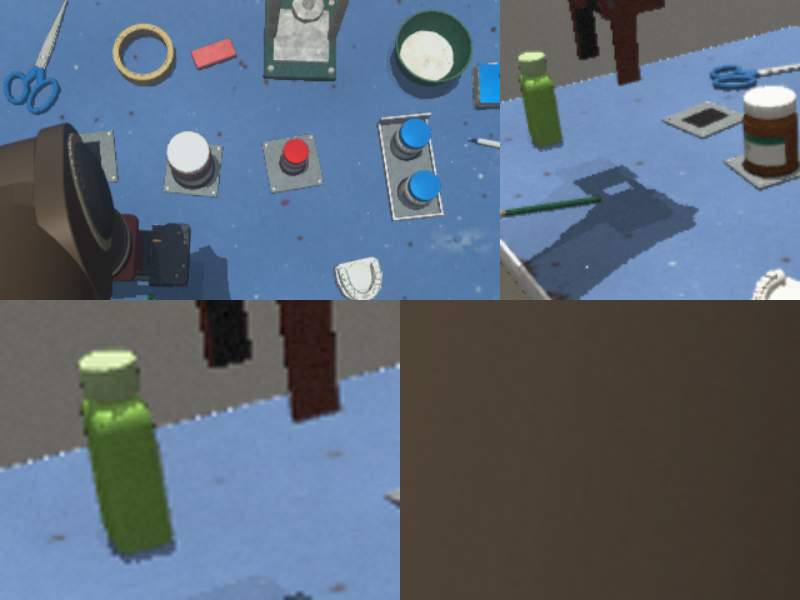

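```bash
cat > fit.py <<'E'
from h import *; import pickle
from scipy.optimize import differential_evolution as DE
cams=[pickle.load(open(f,'rb')) for f in('top0.pkl','scene0.pkl')]; K=4; boxes=[(90,255,70,50),(175,165,55,75)]
ms=[]
for c,(u,v,w,h) in zip(cams,boxes):
    im=cv2.resize(c['color'][v:v+h,u:u+w],None,fx=K,fy=K,interpolation=cv2.INTER_CUBIC)
    b,g,r=[i.astype(int) for i in cv2.split(im)]
    m=((g>b+12)&(g>r)).astype(np.uint8)
    n,l,s,_=cv2.connectedComponentsWithStats(m); m=(l==1+s[1:,4].argmax()); ms.append(m)
def P(c,p):
    E=c['extrinsics']; q=(E[:3,:3]@np.array(p).T).T+E[:3,3]; q=(c['camera_matrix']@q.T).T; return q[:,:2]/q[:,2:]
t=np.linspace(0,2*np.pi,24,endpoint=False)
def render(p):
    x,y,yaw,rc,cr,sh,dx,dy=p; out=[]
    a=np.c_[np.sign(np.cos(t))*(.017-rc)+rc*np.cos(t),np.sign(np.sin(t))*(.024-rc)+rc*np.sin(t)]
    a=a@np.array([[np.cos(yaw),np.sin(yaw)],[-np.sin(yaw),np.cos(yaw)]])+[x,y]; cc=np.c_[x+cr*np.cos(t),y+cr*np.sin(t)]
    for i,(c,(u,v,w,h),m) in enumerate(zip(cams,boxes,ms)):
        o=np.zeros(m.shape,np.uint8)
        for s,lo,hi in((a,0,sh),(cc,.09,.115),(cc*.85+.15*np.array([x,y]),.07,.1)):
            q=np.vstack([P(c,np.c_[s,np.full(len(s),z)]) for z in(lo,hi)])+([dx,dy] if i else [0,0])
            cv2.fillConvexPoly(o,cv2.convexHull(np.round((q-[u,v]+.5)*K).astype(np.int32)),1)
        out.append(o)
    return out
def cost(p): return sum((o!=m).sum()/m.sum() for o,m in zip(render(p),ms))
r=DE(cost,[(.39,.46),(.29,.36),(-.7,.7),(.001,.016),(.009,.017),(.075,.092),(-2,2),(-2,2)],seed=1,maxiter=150,popsize=12)
print(r.x.round(4),r.fun)
for yw in np.arange(-.6,.61,.2): 
    q=r.x.copy(); q[2]=yw; print(round(yw,1),round(cost(q),4))
f=[np.dstack([o*255,m.astype(np.uint8)*255,o*0]) for o,m in zip(render(r.x),ms)]
E
python3 fit.py
```

```text
[ 0.4285  0.3361 -0.1127  0.0142  0.0137  0.0841  0.3152  0.3881] 0.16968705573996223
-0.6 0.3983
-0.4 0.3395
-0.2 0.2212
0.0 0.2339
0.2 0.3728
0.4 0.4973
0.6 0.5933
```

```bash
python3 -c "
from h import *
plan(.428,.334,.165,-.115)"
```

```text
t 27.5 gp [0.446  0.1487 0.1647] w 0.0875 F 0.0 ext [0.3 0.2 0.2] turn [-0.    0.01  1.05] shift [ 0.782  3.641 -0.005]
```

```bash
python3 -m handwheel '{"translation":[[0,0,0],[0,0,0],[0.05,0.2,0],[0.1,0.5,0],[0.15,0.6,0],[0.15,0.6,0],[0.15,0.6,0],[0.1,0.6,0],[0.08,0.4,0],[0,0.14,0],[0,0,0],[0,0,0]],"turn":[[0,0,0.5],[0,0,0.55],[0,0,0],[0,0,0],[0,0,0],[0,0,0],[0,0,0],[0,0,0],[0,0,0],[0,0,0],[0,0,0],[0,0,0]],"fingers":[1,1,1,1,1,1,1,1,1,1,1,1]}' ; python3 - <<'E'
from h import *
from bench import ctrl
plan(.428,.334,.065,-.115)
s=ctrl.camera('scene'); cv2.imwrite('pics/s4.png',cv2.resize(s['color'][110:250,120:310],(760,560),interpolation=2))
E
```

```text
time_s: 28.7
ee_pos: [0.4274, 0.3333, 0.2255]
tcp_rot: [-0.0, 0.057, 0.998, -0.0]
contact_force: [-0.2, -0.1, 0.1]
width: 0.0877
finger_force: 0.0
t 28.7 gp [0.4274 0.3332 0.1642] w 0.0877 F 0.0 ext [-0.2 -0.1  0.1] turn [-0.01  0.    0.  ] shift [-0.01   0.016  1.984]
```

View pics/s4.png

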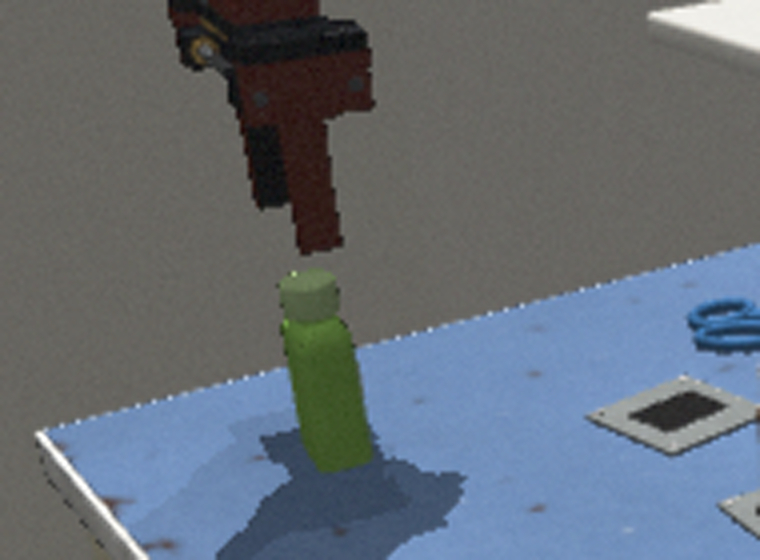

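```bash
python3 -m handwheel '{"translation":[[0,0.02,0.2],[0,0,0.4],[0,0,0.4],[0,0,0.4],[0,0,0.33],[0,0,0.2],[0,0,0.05],[0,0,0],[0,0,0],[0,0,0],[0,0,0],[0,0,0],[0,0,0],[0,0,0],[0,0,0],[0,0,-0.2],[0,0,-0.4],[0,0,-0.2],[0,0,0],[0,0,0]],"turn":[[0,0,0],[0,0,0],[0,0,0],[0,0,0],[0,0,0],[0,0,0],[0,0,0],[0,0,0],[0,0,0],[0,0,0],[0,0,0],[0,0,0],[0,0,0],[0,0,0],[0,0,0],[0,0,0],[0,0,0],[0,0,0],[0,0,0],[0,0,0]],"fingers":[1,1,1,1,1,1,1,1,0,0,0,0,0,0,0,0,0,0,0,0]}' ; python3 -c "
from h import *
plan(.62,.2486,.105,.157)"
```

```text
time_s: 30.75
ee_pos: [0.4269, 0.3359, 0.1667]
tcp_rot: [0.0, 0.057, 0.998, 0.0]
contact_force: [-0.3, -0.2, -1.7]
width: 0.0479
finger_force: 29.9
t 30.75 gp [0.4269 0.3359 0.1054] w 0.0479 F 29.9 ext [-0.3 -0.2 -1.7] turn [ 0.    0.   -2.58] shift [-3.542 -2.328  0.008]
```

```bash
sed -i 's/(-.7,.7),(.001,.016)/(.9,2.3),(.001,.016)/; s/np.arange(-.6,.61,.2)/np.arange(.9,2.3,.2)/' fit.py; cat >> fit.py <<'E'
cv2.imwrite('pics/fit.png',np.hstack([cv2.resize(f[0],(400,286)),cv2.resize(f[1],(300,286))]))
E
python3 fit.py; python3 - <<'E'
from h import *
from bench import ctrl
s=ctrl.camera('scene')['color'];  cv2.imwrite('pics/s5.png',cv2.resize(s[130:235,150:270],(600,525),interpolation=2))
E
```

```text
[ 0.4274  0.3331  2.2952  0.016   0.0163  0.075  -0.052   0.362 ] 0.4350400399146367
0.9 0.5716
1.1 0.5985
1.3 0.6162
1.5 0.6225
1.7 0.6103
1.9 0.5701
2.1 0.5157
```

View pics/s5.png

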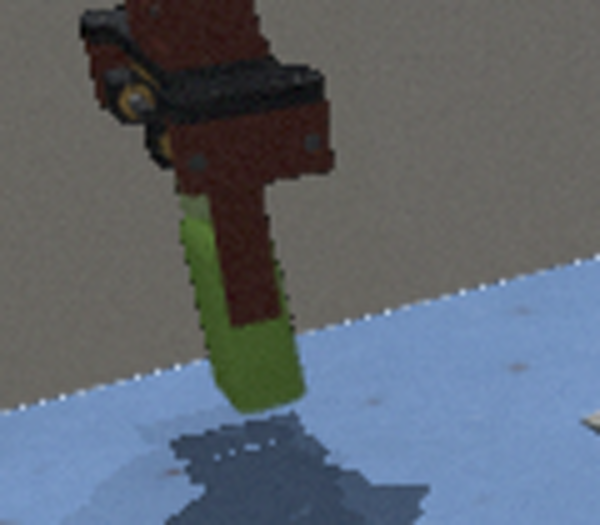

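View pics/fit.png

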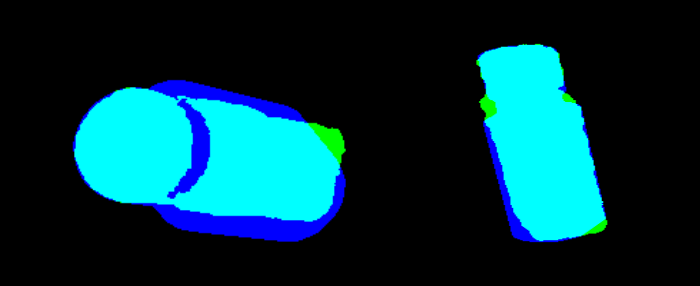

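```bash
python3 -c "
from h import *
from bench import ctrl
print(np.round(ctrl.state()['joints'],2))
plan(.62,.2486,.105,.157-np.pi/2)
plan(.62,.2486,.105,.157+np.pi/2)"
```

```text
[-0.99  0.44  0.3   1.95 -0.18  0.78  0.87]
t 30.8 gp [0.4267 0.3357 0.105 ] w 0.0477 F 29.9 ext [-0.   0.7 -1.1] turn [-0.   -0.   12.42] shift [-2.325  3.546 -0.   ]
t 30.8 gp [0.4267 0.3357 0.105 ] w 0.0477 F 29.9 ext [-0.   0.7 -1.1] turn [  0.    -0.   -17.58] shift [ 2.325 -3.546 -0.   ]
```

```bash
python3 -m handwheel '{"translation":[[0,0,0],[0,0,0],[0,0,0],[0,0,0],[0,0,0],[0,0,0],[0,0,0],[0,0,0],[0,0,0],[0,0,0],[0,0,0],[0,0,0],[0,0,0],[0,0,0],[0,0,0],[0,0,0],[0,0,0]],"turn":[[0,0,0.4],[0,0,0.8],[0,0,0.9],[0,0,0.9],[0,0,0.9],[0,0,0.9],[0,0,0.9],[0,0,0.9],[0,0,0.9],[0,0,0.9],[0,0,0.9],[0,0,0.9],[0,0,0.9],[0,0,0.9],[0,0,0.42],[0,0,0],[0,0,0]],"fingers":[0,0,0,0,0,0,0,0,0,0,0,0,0,0,0,0,0]}' ; python3 -c "
from h import *
from bench import ctrl
print(np.round(ctrl.state()['joints'],2))
plan(.62,.2486,.105,.157-np.pi/2)"
```

```text
time_s: 32.5
ee_pos: [0.4267, 0.3356, 0.1661]
tcp_rot: [0.0, 0.649, 0.761, -0.001]
contact_force: [0.2, 0.3, -1.7]
width: 0.0476
finger_force: 29.9
[-1.24  0.5   0.64  1.96 -0.4   0.81 -0.22]
t 32.5 gp [0.4267 0.3356 0.1048] w 0.0476 F 29.9 ext [ 0.2  0.3 -1.7] turn [-0.01  0.01  0.01] shift [-2.324  3.545 -0.004]
```

```bash
python3 -m handwheel '{"translation":[[-0.1,0.15,0],[-0.2,0.35,0],[-0.32,0.5,0],[-0.35,0.5,0],[-0.35,0.5,0],[-0.35,0.5,0],[-0.35,0.5,0],[-0.2,0.35,0],[-0.1,0.15,0],[0,0.05,0],[0,0,0],[0,0,0]],"turn":[[0,0,0],[0,0,0],[0,0,0],[0,0,0],[0,0,0],[0,0,0],[0,0,0],[0,0,0],[0,0,0],[0,0,0],[0,0,0],[0,0,0]],"fingers":[0,0,0,0,0,0,0,0,0,0,0,0]}' ; python3 -c "
from h import *
plan(.62,.2486,.069,.157-np.pi/2)"
```

```text
time_s: 33.7
ee_pos: [0.6195, 0.2499, 0.1665]
tcp_rot: [-0.001, 0.649, 0.761, -0.0]
contact_force: [1.1, -1.1, -2.0]
width: 0.0474
finger_force: 29.9
t 33.7 gp [0.6194 0.25   0.1052] w 0.0474 F 29.9 ext [ 1.1 -1.1 -2. ] turn [-0.01 -0.01  0.01] shift [-0.028  0.006  0.723]
```

```bash
python3 -m handwheel '{"translation":[[-0.03,0.01,0.15],[0,0,0.2],[0,0,0.17],[0,0,0.1],[0,0,0.06],[0,0,0.03],[0,0,0.01],[0,0,0]],"turn":[[0,0,0],[0,0,0],[0,0,0],[0,0,0],[0,0,0],[0,0,0],[0,0,0],[0,0,0]],"fingers":[0,0,0,0,0,0,0,0]}' ; python3 -c "
from h import *
plan(.62,.2486,.069,.157-np.pi/2)"
```

```text
time_s: 34.5
ee_pos: [0.6214, 0.2475, 0.1309]
tcp_rot: [0.0, 0.65, 0.76, 0.0]
contact_force: [0.2, -0.0, -0.6]
width: 0.0473
finger_force: 29.9
t 34.5 gp [0.6214 0.2475 0.0696] w 0.0473 F 29.9 ext [ 0.2 -0.  -0.6] turn [ 0.01 -0.   -0.  ] shift [ 0.026 -0.024  0.012]
```

```bash
python3 -m handwheel '{"translation":[[0,0,0.03],[0,0,0],[0,0,0],[0,0,0],[0,0,0],[0,0,0],[0,0,-0.2],[0,0,-0.5],[0,0,-0.7],[0,0,-0.7],[0,0,-0.6],[0.3,-0.3,0],[0.6,-0.6,0],[0.7,-0.6,0],[0.7,-0.6,0],[0.7,-0.6,0],[0.7,-0.6,0],[0.6,-0.6,0],[0.3,-0.3,0],[0,0,0]],"turn":[[0,0,0],[0,0,0],[0,0,0],[0,0,0],[0,0,0],[0,0,0],[0,0,0],[0,0,0],[0,0,0],[0,0,0],[0,0,0],[0,0,0],[0,0,0],[0,0,0],[0,0,0],[0,0,0],[0,0,0],[0,0,0],[0,0,0],[0,0,0]],"fingers":[0,0,1,1,1,1,1,1,1,1,1,1,1,1,1,1,1,1,1,1]}' ; python3 - <<'E'
from h import *
from bench import ctrl
import pickle
plan(.4,.4,.2,0)
c=ctrl.camera('top'); s=ctrl.camera('scene'); pickle.dump((c,s),open('t6.pkl','wb'))
z=np.zeros((600,800,3),np.uint8); z[:300]=cv2.resize(c['color'][125:305,100:580],(800,300)); z[300:,:400]=cv2.resize(s['color'][150:330,230:470],(400,300)); z[300:,400:]=cv2.resize(c['color'][155:215,150:230],(400,300),interpolation=2)
cv2.imwrite('pics/t6.png',z)
E
```

```text
time_s: 36.5
ee_pos: [0.3745, 0.4447, 0.2645]
tcp_rot: [-0.001, 0.647, 0.762, -0.0]
contact_force: [0.6, -1.6, 0.5]
width: 0.0877
finger_force: 0.0
t 36.5 gp [0.3744 0.4448 0.2032] w 0.0877 F 0.0 ext [ 0.6 -1.6  0.5] turn [ -0.    -0.02 -13.44] shift [-0.51  -0.894  0.064]
```

View pics/t6.png

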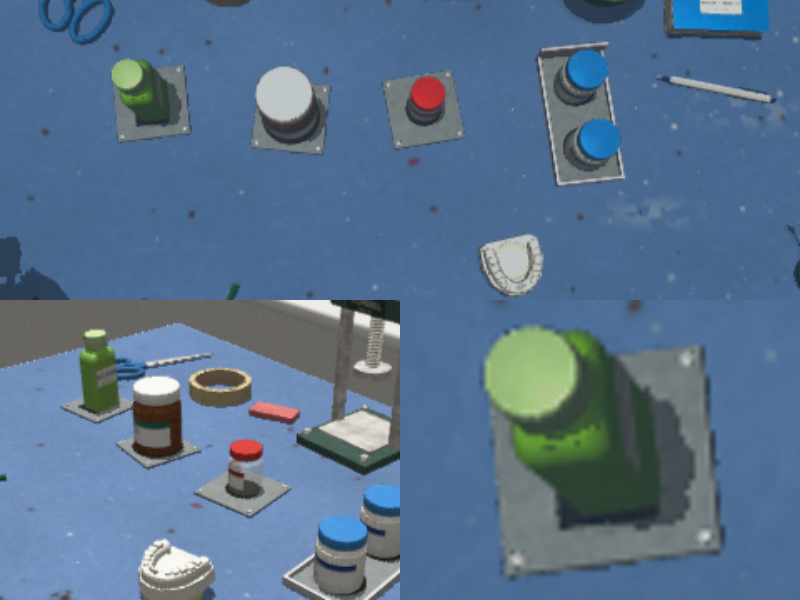

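```bash
sed -e "s/^cams=.*; K=4.*/cams=pickle.load(open('t6.pkl','rb')); K=4; boxes=[(155,155,60,55),(265,160,50,90)]/" -e 's/(.39,.46),(.29,.36),(.9,2.3)/(.59,.65),(.22,.28),(-2.4,-.8)/' -e "s/(a,0,sh),(cc,.09,.115)/(a,.004,sh),(cc,.094,.119)/; s/np.arange(.9,2.3,.2)/[]/; s/fit.png/fit2.png/" fit.py > fit2.py; python3 fit2.py; python3 - <<'E'
from h import *; import pickle
c,s=pickle.load(open('t6.pkl','rb')); H,S,V=cv2.split(cv2.cvtColor(c['color'],cv2.COLOR_BGR2HSV)); H=H.astype(int)
bl=(S>170)&(abs(H-105)<12)&(V>150)
blob(bl,c,452,169,.066,'back .6582 -.2487',14); blob(bl,c,459,209,.066,'front .583 -.260',14)
blob((S>150)&((H<8)|(H>172)),c,356,180,.061,'red .6239 -.0703',15)
blob((S<40)&(V>150),c,271,180,.092,'white .6098 .0848',18)
E
```

```text
[ 0.6209  0.2463 -1.3886  0.0115  0.0139  0.0882 -0.0277  0.4759] 0.43376669875638496
back .6582 -.2487 px [452.3 165.8] world [ 0.6593 -0.2477] rect [ 659.  -248.    43.    43.    89.1]
front .583 -.260 px [459.6 207.6] world [ 0.58   -0.2594] rect [ 580.3 -259.3   42.3   43.4   88.9]
red .6239 -.0703 px [356.4 180.6] world [ 0.6262 -0.0704] rect [626.4 -70.5  36.5  35.2   1.1]
white .6098 .0848 px [269.9 180.7] world [0.6112 0.0856] rect [610.9  86.2  58.6  58.2   2. ]
```

View pics/fit2.png

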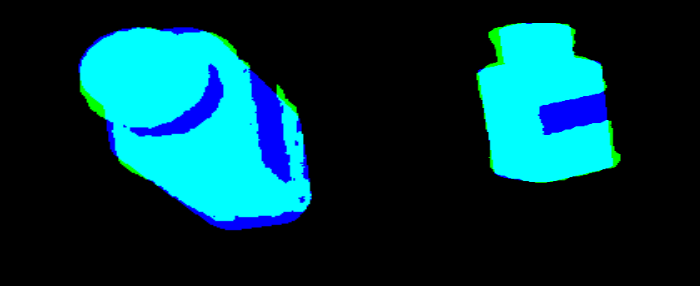

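```bash
python3 -c "
from bench import ctrl
print(ctrl.close_job())"
```

```text
the job is handed in; nothing more can be done
None
```

The job is handed in; no verdict came back. In the last pictures the older jar was on the front place, the new jar behind it, and both jars and the bottle were on their matching plates within about 3 mm of centre. The bottle was square to its marking within about 0.03 rad, and the plaster cast looked undisturbed. I gripped the bottle across its 48 mm side, because it stood about 90° from the stated orientation.

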